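# Snap the electrode holder into its stand

## Robot

A 7-joint arm with a two-finger parallel gripper is mounted at the origin on the work surface. World frame = base frame: x ahead of the robot, y to its left, z up, the work surface at z = 0. Lengths are in mm, angles in rad, forces in N, time in s.
With the tool pointing down it reaches from about 400 to 850 mm from the base axis. Payload 4.5 kg.
Tool frame: the origin (TCP) lies midway between the tips of the shut fingers; the grasp point (between the pads) lies 19 mm behind it (robot.grip_point_offset is the distance from the TCP to the grasp point, in mm); z points along the fingers, y is the direction in which the jaws open and shut (so a half turn about z gives the same grasp; the last joint's range is limited). The gripper opens to 88 mm and grips with 3 to 60 N. Pads are 18 mm wide; open, the fingers measure 123 mm over their backs; the gripper's body (75 mm by 187 mm) begins 45 mm behind the grasp point.
Start: joints at [0.034, 0.689, -0.195, 1.565, 0.157, 0.902, -0.215], TCP at [625.023, 0.026, 238.743] pointing down, gripper open.
Joint ranges: [-3.01, 3.01], [-0.46, 2.08], [-1.47, 1.51], [0.13, 2.56], [-1, 4.14], [0.04, 2.09], [-2.66, 2.66]. Speed limits (rad/s): [2.57, 2.57, 3.14, 3.14, 3.14, 3.14, 3.14].

## Interface

Orientations are given as a unit quaternion [w, x, y, z].
In Python, from bench import status, eyes, job, robot gives the robot as it stands.
- The arm moves only by the tool arm_command, never from a script. Its argument "series" is a list of rows, each a list of 4 numbers: the shift along the tool's x, y, z in units of 25 mm (1.0 is 25 mm), then the turn about the tool's z in units of 8 degrees (1.0 is 8 degrees). A call has 1 to 10 rows; each row shifts and turns the commanded pose from where the row before left it, along the tool's axes as they then stand; what a row does not reach is not made up. A row lasts 1/8 s, in which the tool goes at most 62.5 mm and 10.7 degrees, less where a joint would pass 70% of its speed; a pose out of reach is approached as far as the arm can. A call is refused whole if a number of a shift passes 1 or a number of a turn 1, either way. A call with a gripper value outside its range is refused whole. "hand" is the closure in counts, from 0 (fully open) to 255 (shut), set as the call begins (left out, the last holds). The fingers move at their own pace and stop on an object; "grip_force" is the grip in N (left out, the last holds). Time passes only in rows, so rows that do not move let the fingers close. It gives the time, the measured TCP pose, the force and the opening at its end, in the units of the state.
- status.read_state(): the state, without advancing time (a new reading comes with each control period).
- eyes.grab_frame(name): name is "scene" or "side" or "wrist"; returns the picture (400x640x3 uint8, blue, green, red); there is no depth.
- eyes.camera_info(name): a dict with "intrinsics" (3x3 intrinsics, pixels), "world_to_cam" (4x4, takes a point from world to camera coordinates). Camera axes: x right, y down, z forward; pixel columns grow to the right and rows downward; lengths in mm; the calibration is good to about 2 mm. A picture is of the moment at which its call begins: read the wrist's pose just before it. camera_info takes no time and is no camera call; for the wrist camera it gives the pose at the moment of the call.
- job.job_done(): hands the job in, once; it reports no verdict.
Trained networks look in the newest picture that a camera, given by its name, has taken for a name from the list of things; names that differ only in an ending like _2 or _b are one class to them, and where a whole thing is asked for, a point or a joint stands for the part that bears it (a point fixed in the world has none). Each returns a list of dicts, best first, with "confidence" (0 to 1); they miss things now and then, are a little off and sometimes report something else, mostly with a low value. They report only what shows in the picture. A call takes as long as a camera call. They do not tell look-alikes from the thing itself.
- eyes.masks_of(camera, label): "mask" (400x640 bool, what is visible of it).
- eyes.tip_of(camera, label): "centre" ([x, y, z] in mm, in world coordinates, good to about 4 mm: a listed point, or the origin of a listed thing).
The state is a dict: "time_s": time; "joint_pos": joint angles; "joint_vel": joint speeds; "joint_torque": joint torques, N m; "tool_pos": TCP position; "tool_rot": TCP orientation; "wrist_force": force on the tool from outside, world axes, zero at the start; "moment": the same for the moment, N m; "width": finger opening in mm.
Only numpy, scipy, OpenCV 4.12 (cv2) and the standard library are available. Lean on these libraries where they do the work, as an engineer would, in place of code of your own. Each camera call takes 0.05 s, during which the arm holds its last target.

## Task

Stand the two-ring electrode holder in the upright tube of the grey stand: squeeze its spring button flush, slide the post in past the tube's mouth with the button on the same side as the tube's window, and push it down fully home until the button pops out through the window. Let go of it. Do not let the top-heavy holder topple, and leave the beaker, the amber bottle and the conical flask standing where they are.

Things in the scene. Friction and masses are not known exactly. Their poses are not given: they have to be found in the camera images.
- holder_center (a point): the electrode holder, loose, 0.23 kg, standing upright on the table: a rectangular aluminium post 24 mm (x) by 36 mm (y), 92 mm tall with its head; lowest 3 mm inset 1.5 mm all round. Top-heavy: topples when pushed. Point on the post's axis, 46 mm above the underside. Axes: z up the post, x out of the broad face with the spring button, y along the head's crossbar.
- holder_top (a point): middle of the flat top of the holder's black head, 92 mm above the post's underside. Head: crossbar 20 mm (x) by 92 mm (y), 16 mm high, with an electrode ring, 36 mm outer diameter, centred 59 mm out at each end (y). Same axes as the holder.
- snap_face (a point): centre of the outer face of the holder's spring button: flat-ended steel pin, 14 mm diameter, 7 mm proud of the post's +x broad face, its axis 40 mm above the post's underside (6 mm below holder_center). x points out of it. A push from below does not work it in: left out, it lands on the tube's mouth and blocks the post.
- snap (a joint): travel of the button into the post, m: 0 = out, 0.007 = flush, 0.008 = stop; spring 1.5 to 3.3 N. A pinch across the broad faces (31 mm over the button, 24 mm flush) with the fingertips level with the button's axis leaves its lower half free to enter the tube, whose wall then keeps it in; a push of 3 to 8 N on the head's top slides the post on down.
- stand_mouth (a point): centre of the mouth of the stand's upright rectangular aluminium tube, 70 mm above the table. Stand fixed: grey base plate 130 (x) by 160 (y) by 10 mm high with the tube in its middle; bore 27 mm (x) by 39 mm (y), wall 3 mm, 60 mm deep, closed below, no flare. Axes: z up, x towards the wall with the window.
- stand_window (a point): centre of the only window for the button, in the tube's +x wall (outer face, 16.5 mm from the tube's axis), 20 mm below the mouth: 18 x 18 mm, right through. With the post home on the tube's floor its underside is 60 mm below the mouth, its head's top 32 mm above it, and the button level with the window.
- beaker: bystander: small empty glass beaker, 42 mm diameter, 55 mm tall, between the stand and the holder; origin at the centre of its underside, z up
- dropper: bystander: small amber bottle, 32 mm diameter, 60 mm tall; origin at the centre of its underside, z up
- flask: bystander: conical glass flask with a black stopper, 76 mm diameter at the foot, 105 mm tall; origin at the centre of its underside, z up
Mind the look-alikes: they are no part of the job. Leave any blue or purple look-alike of the part that bears holder_center alone.

How it is judged (in metres and radians):
On the way:
1. the post is in the tube's mouth with its button held in (value of joint snap above 0.004 m and horizontal distance between holder_center and stand_mouth below 0.008 m and z of holder_center in the frame of stand_mouth between -0.009 and 0.03 m), for 0.1 s.
At the end, for the whole second after the job is handed in: The holder stands upright (within 0.1 rad) and at rest in the stand's tube, its axis within 4 mm of the tube's, its centre at least 11 mm below the mouth (14 mm when fully home), with the button sprung out to within 2 mm of fully out and its face within 8 mm of the window's centre (value of joint snap below 0.002 m and distance between snap_face and stand_window below 0.008 m and z of holder_center in the frame of stand_mouth below -0.011 m and horizontal distance between holder_center and stand_mouth below 0.004 m and angle between holder_center's own z axis and vertical below 0.1 rad and linear speed of holder below 0.02 m/s); the robot touches nothing.
It fails at once if the holder topples (angle between holder_center's own z axis and vertical above 0.7 rad).
It fails at once if the beaker, the amber bottle or the flask is toppled, or pushed more than 40 mm (angle between any of beaker, dropper, flask's own z axis and vertical above 0.5 rad or distance of any of beaker, dropper, flask from where it was at the start of the episode above 0.04 m).
It also fails if it takes over 67 s, if anything falls off the work surface, if the arm or the gripper's body presses on something with over 40 N, if the wrist force passes 120 N, or if a joint passes its speed limit or range.

## Working session

There is one attempt and no reset: what is moved stays moved. The work goes in short steps, Python scripts to look and compute and a tool call to move; the robot and the scene stay as the last step left them, time stands still between calls to the robot, and variables do not carry over. Pictures are saved under pics/ and viewed, and the job is handed in when it is done.

Besides the shell and the picture viewer there is one more tool, called after ">>>" by a JSON object that holds its "method" and its "body", one argument or row to a line. arm_command: Moves the arm, as the interface text tells. Its arguments: {"type":"object","properties":{"series":{"type":"array"},"hand":{"type":"number"},"grip_force":{"type":"number"}},"required":["series"]}

```bash
ls; mkdir -p pics; python3 - <<'E'
from bench import status, eyes, job, robot
import cv2
s=status.read_state();print(s['time_s'],s['tool_pos'],s['tool_rot'],s['width'])
print([a for a in dir(robot) if a[0]!='_'])
for n in ['scene','side']:
    cv2.imwrite(f'pics/{n}0.png',eyes.grab_frame(n))
    for l in ['holder_center','holder_top','snap_face','stand_mouth','stand_window','beaker','dropper','flask']:
        print(n,l,[( [round(float(v),1) for v in d['centre']],round(d['confidence'],2)) for d in eyes.tip_of(n,l)])
print(status.read_state()['time_s'])
E
```

```text
pics
0.0 [ 6.24394373e+02 -5.99099396e-02  2.37918813e+02] [-5.82971003e-04  7.07070754e-01  7.07142240e-01 -6.79482974e-04] 88.22069746261539
['Unreachable', 'grip_point_offset']
scene holder_center [([493.3, -211.4, 42.0], 0.86), ([639.6, -177.5, 46.5], 0.82), ([361.5, -123.7, 49.4], 0.73), ([599.3, -377.1, 47.5], 0.58)]
scene holder_top [([639.2, -179.0, 95.4], 0.89), ([495.0, -217.4, 90.7], 0.77), ([361.2, -127.0, 91.4], 0.59)]
scene snap_face [([514.7, -214.3, 34.6], 0.61)]
scene stand_mouth [([542.6, 197.7, 70.6], 0.89), ([483.4, 12.1, 0.3], 0.51)]
scene stand_window [([558.7, 193.8, 49.6], 0.79)]
scene beaker [([484.7, 10.1, 0.6], 0.88)]
scene dropper [([635.0, -12.2, 0.2], 0.73)]
scene flask [([715.2, 20.9, -1.9], 0.63)]
side holder_center [([497.2, -214.2, 45.8], 0.73), ([639.7, -180.6, 46.5], 0.73), ([363.3, -127.9, 43.6], 0.69), ([599.8, -379.2, 49.6], 0.68)]
side holder_top [([499.4, -214.0, 90.9], 0.94), ([363.9, -127.2, 91.2], 0.71), ([640.6, -175.4, 90.4], 0.61), ([601.2, -379.8, 90.6], 0.6), ([478.0, 12.5, -4.6], 0.21)]
side snap_face [([586.9, -398.0, 38.1], 0.66), ([645.4, -194.1, 39.9], 0.62), ([360.7, -145.7, 38.8], 0.57)]
side stand_mouth [([544.9, 193.1, 70.0], 0.56), ([500.3, -213.3, 94.8], 0.46)]
side stand_window []
side beaker [([482.7, 15.4, -3.9], 0.58)]
side dropper [([637.3, -13.4, -3.2], 0.6)]
side flask [([715.2, 25.7, -0.7], 0.9)]
0.9
```

View pics/scene0.png

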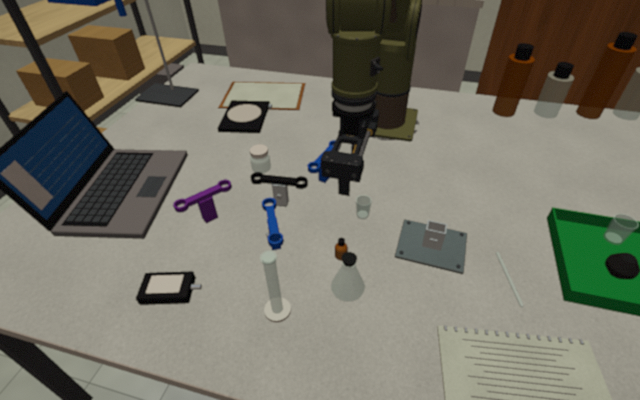

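View pics/side0.png

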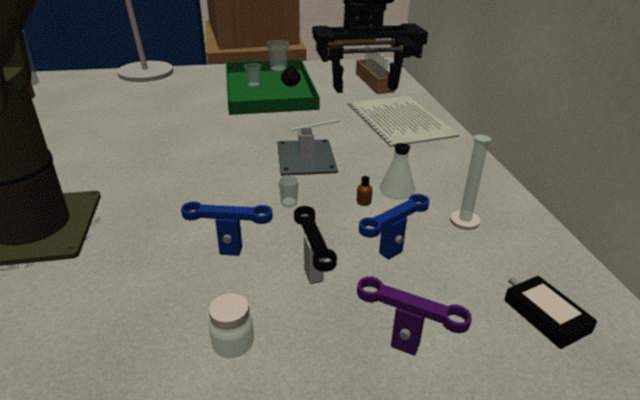

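Four holder-shaped things show in the scene view: aluminium post with a black head (280,185), blue (322,155), blue (272,222) and purple (203,200). The holder is the aluminium one, because the blue and purple ones are the named look-alikes. I'll check it with an enlarged crop and estimate yaws.

```bash
cat > h.py <<'E'
import numpy as np, cv2
from bench import status, eyes, job, robot
def cam(n):
    i=eyes.camera_info(n); return np.array(i['intrinsics'],float),np.array(i['world_to_cam'],float)
def proj(c,P):
    K,T=c; P=np.atleast_2d(P); q=(T[:3,:3]@P.T).T+T[:3,3]; q=(K@q.T).T; return q[:,:2]/q[:,2:]
def ray(c,uv,z):
    K,T=c; R=T[:3,:3]; o=-R.T@T[:3,3]; d=R.T@np.linalg.solve(K,np.array([uv[0],uv[1],1.])); return o+d*(z-o[2])/d[2]
def Rz(a): return np.array([[np.cos(a),-np.sin(a),0],[np.sin(a),np.cos(a),0],[0,0,1]])
def box(x0,x1,y0,y1,z0,z1):
    p=np.array([[x,y,z] for x in(x0,x1) for y in(y0,y1) for z in(z0,z1)],float)
    e=[(a,b) for a in range(8) for b in range(a+1,8) if bin(a^b).count('1')==1]
    return p,e
def draw(img,c,p,e,pos,yaw,col,s=1,off=(0,0)):
    q=(proj(c,(Rz(yaw)@p.T).T+pos)-off)*s
    for a,b in e: cv2.line(img,tuple(int(v) for v in q[a]),tuple(int(v) for v in q[b]),col,1,cv2.LINE_AA)
def circ(r,y,z,n=24):
    t=np.linspace(0,2*np.pi,n,endpoint=False); return np.c_[r*np.cos(t),y+r*np.sin(t),0*t+z],[(i,(i+1)%n) for i in range(n)]
def holder(img,c,pos,yaw,s=1,off=(0,0),z0=0):
    pos=np.array([pos[0],pos[1],z0])
    draw(img,c,*box(-12,12,-18,18,0,76),pos,yaw,(0,255,0),s,off)
    draw(img,c,*box(-10,10,-46,46,76,92),pos,yaw,(0,255,255),s,off)
    for y in(-59,59): draw(img,c,*circ(18,y,92),pos,yaw,(0,0,255),s,off)
    t=np.linspace(0,2*np.pi,16,endpoint=False)
    draw(img,c,np.c_[0*t+19,7*np.cos(t),40+7*np.sin(t)],[(i,(i+1)%16) for i in range(16)],pos,yaw,(255,0,255),s,off)
def stand(img,c,pos,yaw,s=1,off=(0,0)):
    pos=np.array([pos[0],pos[1],0])
    draw(img,c,*box(-65,65,-80,80,0,10),pos,yaw,(0,255,0),s,off)
    draw(img,c,*box(-16.5,16.5,-22.5,22.5,10,70),pos,yaw,(0,255,255),s,off)
    draw(img,c,*box(16.5,16.5,-9,9,41,59),pos,yaw,(255,0,255),s,off)
def crop(img,ctr,w,h,s):
    x0,y0=int(ctr[0]-w/2),int(ctr[1]-h/2); x0=max(0,min(640-w,x0)); y0=max(0,min(400-h,y0))
    return cv2.resize(img[y0:y0+h,x0:x0+w],None,fx=s,fy=s,interpolation=cv2.INTER_CUBIC),(x0,y0)
E
python3 - <<'E'
from h import *
rings={'scene':[(258,179),(302,182)],'side':[(305,215),(325,260)]}
for n in ['scene','side']:
    c=cam(n); a,b=[ray(c,u,88) for u in rings[n]]; print(n,a,b,(a+b)/2,np.degrees(np.arctan2(*(b-a)[1::-1])))
    print('cam pos',-c[1][:3,:3].T@c[1][:3,3])
tiles=[]
for n in ['scene','side']:
    img=cv2.imread(f'pics/{n}0.png'); c=cam(n)
    for pos in [(497,-214,50),(544,195,40)]:
        u=proj(c,pos)[0]; k,o=crop(img,u,100,72,4); tiles.append(k)
cv2.imwrite('pics/crop0.png',np.vstack([np.hstack(tiles[:2]),np.hstack(tiles[2:])]))
E
```

```text
scene [ 511.20857609 -264.84532034   88.        ] [ 493.64202185 -149.87727294   88.        ] [ 502.42529897 -207.36129664   88.        ] 98.68732440434252
cam pos [1208.71194937  114.65255714  725.23702081]
side [ 490.19136296 -159.93634233   88.        ] [ 501.62350249 -276.98830927   88.        ] [ 495.90743272 -218.4623258    88.        ] -84.42177262512394
cam pos [ 391.35529256 -807.68170579  548.86217304]
```

View pics/crop0.png

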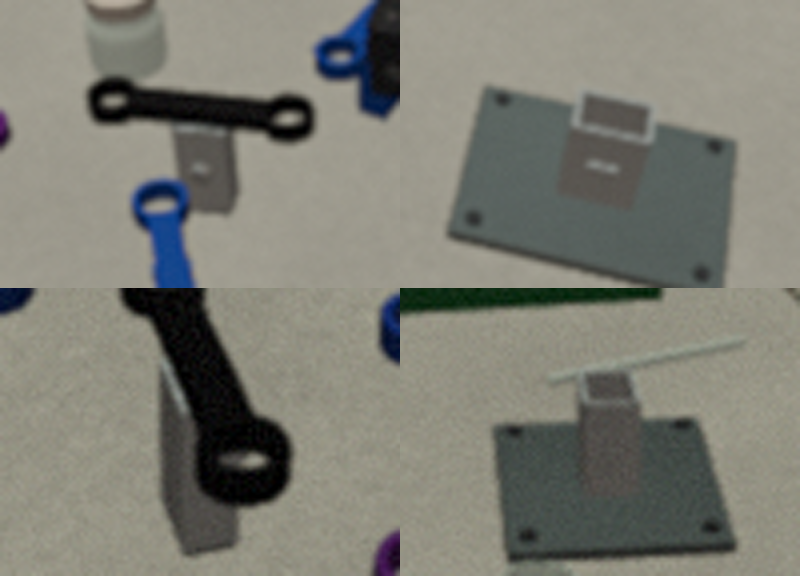

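The crop confirms it: aluminium post, black head, with the button dot on the face towards the scene camera (world +x side). The stand's window is also on the +x side. Next step is the wrist camera geometry and yaw estimates.

```bash
python3 - <<'E'
from h import *
s=status.read_state(); p=s['tool_pos']
c=cam('wrist');T=c[1]; print('wrist cam rel',-T[:3,:3].T@T[:3,3]-p, 'fwd',T[2,:3],'right',T[0,:3]); print(c[0])
cs=cam('scene'); cd=cam('side')
def r2(n,u,v,z=88):
    a,b=ray(cam(n),u,z),ray(cam(n),v,z); print(n,a.round(),b.round())
r2('side',(371,228),(420,203)); r2('side',(192,210),(262,213))
# stand base plate corners (top z=10), scene crop pixel->full
u=proj(cs,(544,195,40))[0]; x0,y0=int(u[0]-50),int(u[1]-36)
x0=max(0,min(540,x0));y0=max(0,min(328,y0))
C=[ray(cs,(x0+a/4,y0+b/4),10) for a,b in [(487,86-0),(736,140),(722-400+400,288-2),(449,234)]]
C=[ray(cs,(x0+(a-400)/4,y0+b/4),10) for a,b in [(487,86),(736,140),(449,234)]]
print('base',np.round(C))
for i,j in [(0,1),(2,0)]:
    d=C[j]-C[i]; print(np.linalg.norm(d),np.degrees(np.arctan2(d[1],d[0])))
E
```

```text
wrist cam rel [ -0.34785398  78.10909199 146.10150489] fwd [-7.14332774e-04 -2.98307045e-01 -9.54469694e-01] right [ 9.99999372e-01  6.11364734e-04 -9.39481618e-04]
[[315.31818773   0.         323.21730923]
 [  0.         315.31818773 194.30440171]
 [  0.           0.           1.        ]]
side [ 589. -212.   88.] [ 692. -156.   88.]
side [ 306. -116.   88.] [ 421. -143.   88.]
base [[483. 123.  10.]
 [490. 278.  10.]
 [611. 115.  10.]]
155.69876394452535 87.19679704441346
128.57876612328207 176.798188129171
```

>>> {"method": "arm_command", "body": {
  "series": [
    [-0.95, -0.55, 0, 0],
    [-0.95, -0.55, 0, 0],
    [-0.95, -0.55, 0, 0],
    [-0.95, -0.55, 0, 0],
    [-0.95, -0.55, 0, 0],
    [-0.95, -0.55, 0, 0],
    [-0.95, -0.55, 0, 0],
    [-0.95, -0.55, 0, 0],
    [-0.95, -0.55, 0, 0],
    [0, 0, 0, 0]
  ],
  "hand": 70
}}

```text
time_s: 2.15
tool_pos: [500.0, -216.1, 238.7]
tool_rot: [0.0, 0.709, 0.706, -0.001]
wrist_force: [1.1, 0.4, -0.1]
width: 64.1
```

```bash
python3 - <<'E'
from h import *
s=status.read_state(); print(s['time_s'],s['tool_pos'],s['tool_rot'],s['width'])
c=cam('wrist'); img=eyes.grab_frame('wrist'); cv2.imwrite('pics/w1.png',img)
for l in ['holder_center','holder_top','snap_face']:
    print(l,[( [round(float(v),1) for v in d['centre']],round(d['confidence'],2)) for d in eyes.tip_of('wrist',l)])
import pickle; pickle.dump(c,open('w1.pkl','wb'))
im=img.copy(); holder(im,c,(497,-214),np.radians(7)); cv2.imwrite('pics/w1o.png',im)
E
```

```text
2.15 [ 499.98892441 -216.11784552  238.74398567] [ 1.61354826e-04  7.08700844e-01  7.05508696e-01 -7.53290283e-04] 64.13204108948078
holder_center [([594.0, -381.2, 49.4], 0.84), ([642.8, -178.9, 44.9], 0.78), ([491.7, -212.7, 44.1], 0.59), ([365.0, -129.6, 49.1], 0.57)]
holder_top [([644.3, -177.0, 91.0], 0.93), ([362.5, -127.3, 92.6], 0.92), ([494.5, -216.0, 88.7], 0.58)]
snap_face [([494.9, -214.1, 87.0], 0.74), ([514.6, -208.5, 35.8], 0.6), ([356.8, -143.2, 34.9], 0.45)]
```

View pics/w1.png

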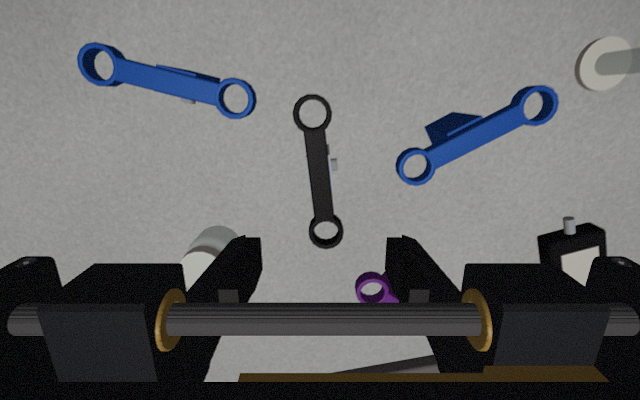

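View pics/w1o.png

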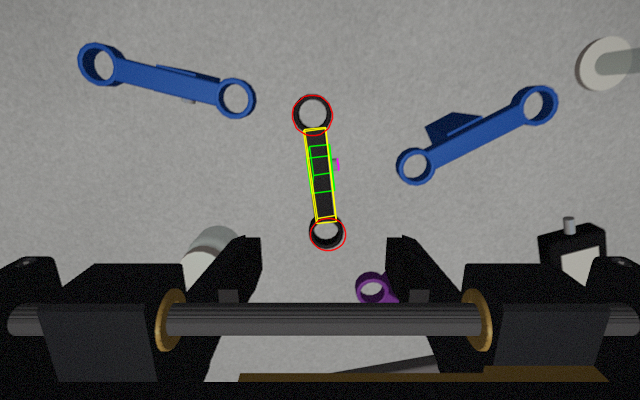

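The wrist view shows the black holder's rings at (312,113) and (326,231), and the button at (334,163) on the +x side. The overlay is within 1–2 px. I'll refine it with a fit.

```bash
cat >> h.py <<'E'
def sil(c,pos,yaw,z0=0,shape=(400,640),ss=4):
    m=np.zeros((shape[0]*ss,shape[1]*ss),np.uint8)
    def hull(p):
        q=proj(c,(Rz(yaw)@p.T).T+np.array([pos[0],pos[1],z0])); cv2.fillConvexPoly(m,cv2.convexHull(np.round((q+.5)*ss).astype(np.int32)),255)
    hull(box(-10,10,-46,46,76,92)[0])
    for y in (-59,59): hull(np.vstack([circ(18,y,92)[0],circ(18,y,76)[0]]))
    return cv2.resize(m,shape[::-1],interpolation=cv2.INTER_AREA)/255.
def fithead(c,dark,x0,z0=0):
    from scipy.optimize import minimize
    D=dark.astype(float)
    f=lambda v: np.abs(sil(c,v[:2],v[2]/57.3,z0)-D).sum()
    r=minimize(f,x0,method='Nelder-Mead',options=dict(initial_simplex=[x0,[x0[0]+4,x0[1],x0[2]],[x0[0],x0[1]+4,x0[2]],[x0[0],x0[1],x0[2]+4]],xatol=.05,fatol=.5))
    return r.x,r.fun,D.sum()
E
python3 - <<'E'
from h import *
import pickle
from scipy import ndimage as nd
c=pickle.load(open('w1.pkl','rb')); img=cv2.imread('pics/w1.png')
d=(img.max(2)<75); d[260:]=0
lab,n=nd.label(d); k=lab[150:185,318:322]; k=np.bincount(k[k>0]).argmax(); d=nd.binary_fill_holes(lab==k)
print(d.sum(),nd.find_objects(d.astype(int)))
print(fithead(c,d,[497,-214,7]))
E
```

```text
3817 [(slice(95, 249, None), slice(293, 343, None))]
(array([ 495.52652175, -212.38336225,    5.58804231]), np.float64(279.2941176470588), np.float64(3817.0))
```

>>> {"method": "arm_command", "body": {
  "series": [
    [0.13, -0.03, 0, -0.78],
    [0, 0, 1, 0],
    [0, 0, 1, 0],
    [0, 0, 1, 0],
    [0, 0, 1, 0],
    [0, 0, 0.6, 0],
    [0, 0, 0, 0]
  ]
}}

```text
time_s: 3.22
tool_pos: [500.4, -209.6, 123.0]
tool_rot: [-0.001, 0.667, 0.745, -0.0]
wrist_force: [-1.1, -1.0, -0.3]
width: 63.8
```

```bash
python3 - <<'E'
from h import *
s=status.read_state(); print(s['time_s'],s['tool_pos'],s['tool_rot'],s['width'])
c=cam('wrist'); img=eyes.grab_frame('wrist'); cv2.imwrite('pics/w2.png',img)
a,_=crop(eyes.grab_frame('scene'),proj(cam('scene'),(497,-214,60))[0],100,100,4)
b,_=crop(eyes.grab_frame('side'),proj(cam('side'),(497,-214,60))[0],100,100,4)
cv2.imwrite('pics/s2.png',np.hstack([a,b]))
im=img.copy(); holder(im,c,(495.8,-212.8),np.radians(6)); 
cv2.imwrite('pics/w2o.png',im)
E
```

```text
3.225 [ 500.42121542 -209.59605886  122.97565212] [-8.23613464e-04  6.67124486e-01  7.44945780e-01 -1.67340774e-04] 63.817585358428104
```

View pics/w2o.png

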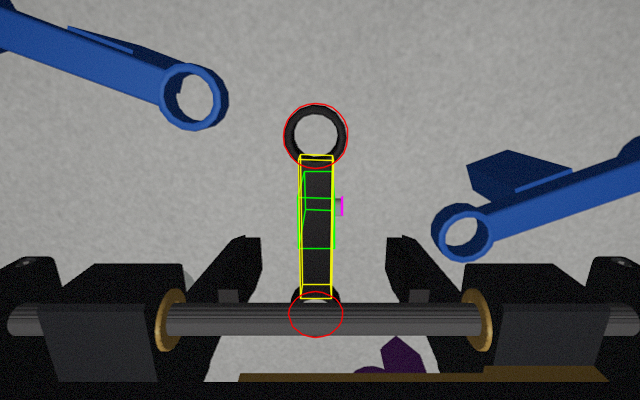

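View pics/s2.png

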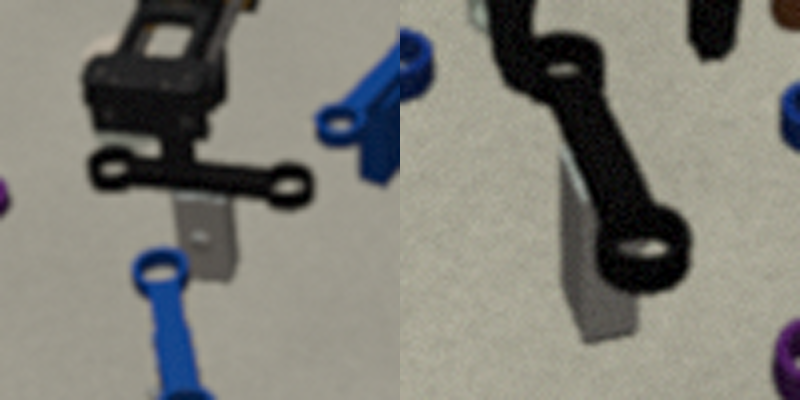

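>>> {"method": "arm_command", "body": {
  "series": [
    [-0.1, -0.04, 0, 0],
    [0, 0, 0.9, 0],
    [0, 0, 0.9, 0],
    [0, 0, 0.8, 0],
    [0, 0, 0.5, 0],
    [0, 0, 0.2, 0],
    [0, 0, 0, 0],
    [0, 0, 0, 0]
  ]
}}

```text
time_s: 4.38
tool_pos: [500.3, -213.3, 41.8]
tool_rot: [0.001, 0.668, 0.745, 0.0]
wrist_force: [-0.5, 0.8, 0.4]
width: 64.0
```

```bash
python3 - <<'E'
from h import *
s=status.read_state(); print(s['time_s'],s['tool_pos'],s['tool_rot'],s['width'],s['wrist_force'])
c=cam('wrist'); img=eyes.grab_frame('wrist')
a,_=crop(eyes.grab_frame('scene'),proj(cam('scene'),(497,-214,60))[0],100,100,4)
b,_=crop(eyes.grab_frame('side'),proj(cam('side'),(497,-214,60))[0],100,100,4)
cv2.imwrite('pics/s3.png',np.hstack([a,b]))
im=img.copy(); holder(im,c,(495.8,-212.8),np.radians(6)); 
cv2.imwrite('pics/w3o.png',im)
E
```

```text
4.375 [ 500.2566078  -213.25702537   41.83875018] [5.52059004e-04 6.67603128e-01 7.44517085e-01 2.61436288e-04] 64.02566394804217 [-0.4680414   0.84305636  0.38353125]
```

View pics/w3o.png

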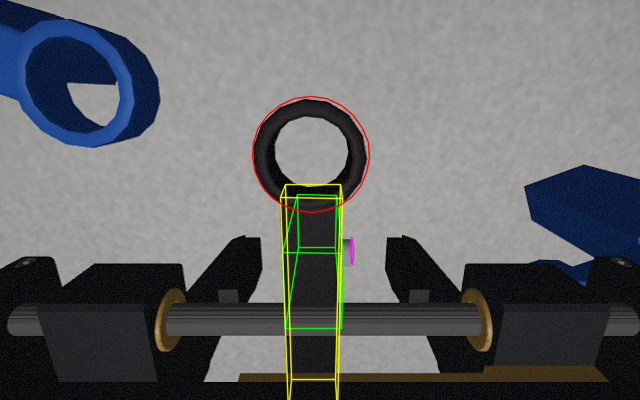

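View pics/s3.png

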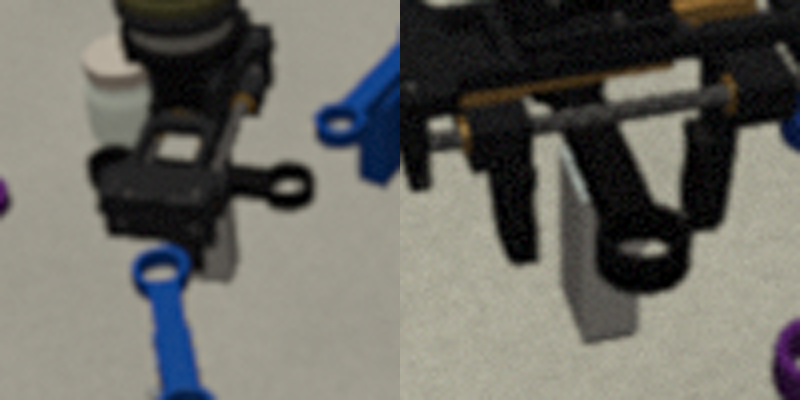

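>>> {"method": "arm_command", "body": {
  "series": [
    [0, 0, 0.04, 0],
    [0, 0, 0, 0],
    [0, 0, 0, 0],
    [0, 0, 0, 0]
  ],
  "hand": 158,
  "grip_force": 8
}}

```text
time_s: 5.03
tool_pos: [499.8, -213.0, 40.2]
tool_rot: [0.0, 0.668, 0.745, 0.0]
wrist_force: [-0.5, 0.1, -0.3]
width: 33.5
```

>>> {"method": "arm_command", "body": {
  "series": [
    [0, 0, 0, 0],
    [0, 0, 0, 0],
    [0, 0, 0, 0]
  ],
  "hand": 172,
  "grip_force": 8
}}

```text
time_s: 5.4
tool_pos: [499.0, -213.2, 40.2]
tool_rot: [-0.001, 0.668, 0.744, -0.001]
wrist_force: [-1.6, -0.7, 2.7]
width: 29.0
```

>>> {"method": "arm_command", "body": {
  "series": [
    [0, 0, 0, 0],
    [0, 0, 0, 0],
    [0, 0, 0, 0],
    [0, 0, 0, 0],
    [0, 0, 0, 0],
    [0, 0, 0, 0]
  ],
  "hand": 255,
  "grip_force": 20
}}

```text
time_s: 6.15
tool_pos: [500.9, -212.9, 40.2]
tool_rot: [0.001, 0.667, 0.745, 0.001]
wrist_force: [0.4, 0.0, -2.3]
width: 24.0
```

```bash
python3 - <<'E'
from h import *
s=status.read_state(); print(s['time_s'],s['tool_pos'],s['tool_rot'],s['width'],s['wrist_force'])
img=eyes.grab_frame('wrist')
a,_=crop(eyes.grab_frame('scene'),proj(cam('scene'),(497,-214,60))[0],100,100,4)
b,_=crop(eyes.grab_frame('side'),proj(cam('side'),(497,-214,60))[0],100,100,4)
cv2.imwrite('pics/s4.png',np.hstack([a,b])); cv2.imwrite('pics/w4.png',img)
E
```

```text
6.15 [ 500.85903948 -212.86734669   40.18323394] [6.59959500e-04 6.67416771e-01 7.44683743e-01 7.35344136e-04] 24.00598263002831 [ 0.43840056  0.01467205 -2.31586032]
```

View pics/s4.png

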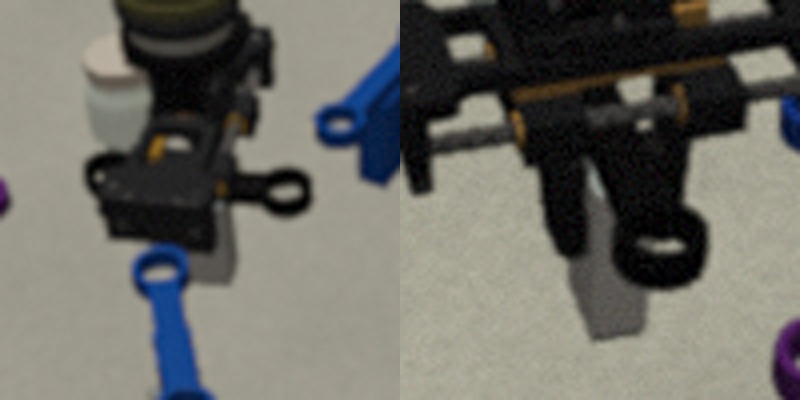

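View pics/w4.png

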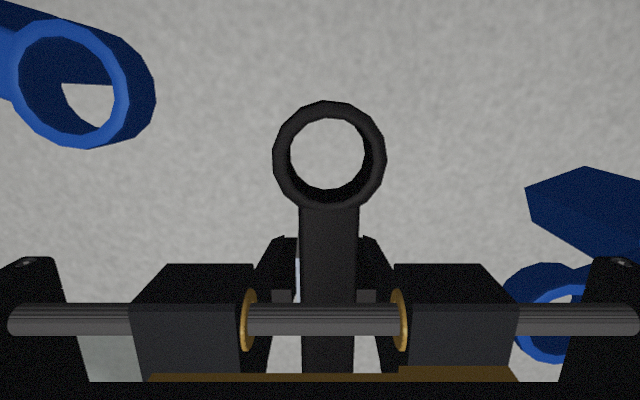

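Width is 24.0 mm (button flush) and the post is upright between the pads. Lifting, then I'll check how it sits in the hand.

>>> {"method": "arm_command", "body": {
  "series": [
    [0, 0, 0, 0],
    [0, 0, -0.2, 0],
    [0, 0, -0.6, 0],
    [0, 0, -1, 0],
    [0, 0, -1, 0],
    [0, 0, -1, 0],
    [0, 0, 0, 0],
    [0, 0, 0, 0]
  ],
  "grip_force": 28
}}

```text
time_s: 7.3
tool_pos: [499.4, -213.0, 135.0]
tool_rot: [-0.0, 0.668, 0.745, -0.0]
wrist_force: [-1.0, 0.1, -2.6]
width: 24.3
```

```bash
python3 - <<'E'
from h import *
s=status.read_state(); print(s['time_s'],s['tool_pos'],s['tool_rot'],s['width'],s['wrist_force'])
img=eyes.grab_frame('wrist')
a,_=crop(eyes.grab_frame('scene'),proj(cam('scene'),(497,-214,130))[0],100,100,4)
b,_=crop(eyes.grab_frame('side'),proj(cam('side'),(497,-214,130))[0],100,100,4)
cv2.imwrite('pics/s5.png',np.hstack([a,b])); cv2.imwrite('pics/w5.png',img)
E
```

```text
7.3 [ 499.38767359 -213.04113779  135.04687517] [-1.65755465e-04  6.67580031e-01  7.44538018e-01 -1.17124725e-04] 24.315758246308928 [-1.01164152  0.11806697 -2.56777164]
```

View pics/s5.png

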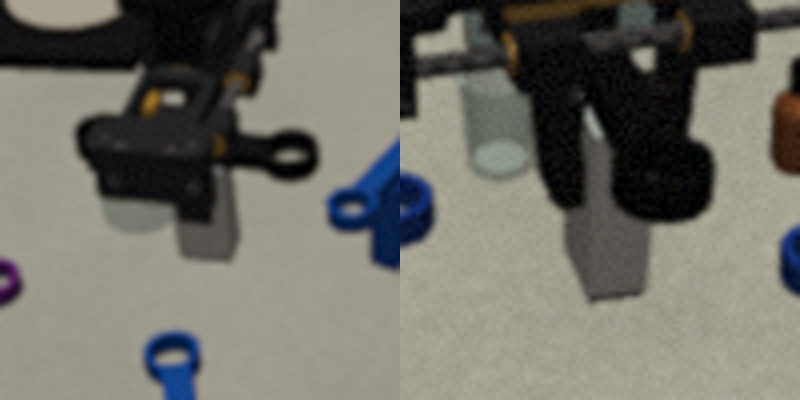

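View pics/w5.png

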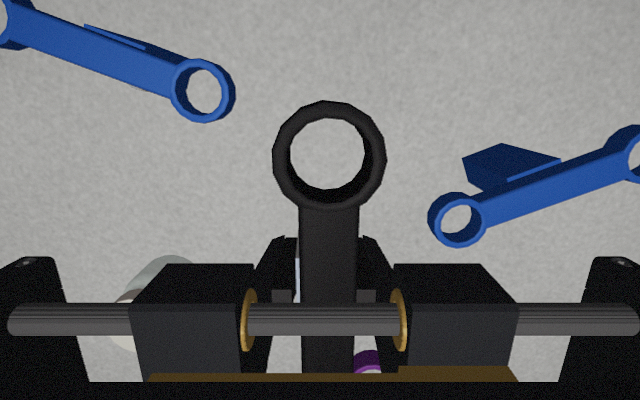

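Held and lifted. The head sits about 5 px right of the gripper's midplane in the wrist view (crossbar centre 328.5 vs 324), so I'll check for tilt with overlays.

```bash
cat >> h.py <<'E'
def Rq(q):
    from scipy.spatial.transform import Rotation as R
    return R.from_quat([q[1],q[2],q[3],q[0]]).as_matrix()
def held_pts(s,dx=0,dy=0,dz=0,tilt=0,yaw=0,zb=40.2):
    # returns f: holder-frame pts -> world; holder x = tool y, holder y = tool x ; tilt about holder y at tip-level, + = head to +x
    R=Rq(np.array(s['tool_rot'])/np.linalg.norm(s['tool_rot'])); H=np.c_[R[:,1],R[:,0],-R[:,2]]
    ct,st=np.cos(tilt),np.sin(tilt); Ry=np.array([[ct,0,st],[0,1,0],[-st,0,ct]])
    p0=np.array(s['tool_pos'],float)
    return lambda P:(H@(Rz(yaw)@(Ry@(np.asarray(P,float)-[0,0,zb+19]).T)+np.array([[dx],[dy],[dz+19]]))).T+p0
def drawh(img,c,f,s=1,off=(0,0)):
    def d(p,e,col):
        q=(proj(c,f(p))-off)*s
        for a,b in e: cv2.line(img,tuple(int(round(v)) for v in q[a]),tuple(int(round(v)) for v in q[b]),col,1,cv2.LINE_AA)
    d(*box(-12,12,-18,18,3,76),(0,255,0)); d(*box(-10.5,10.5,-16.5,16.5,0,3),(0,255,0)); d(*box(-10,10,-46,46,76,92),(0,255,255))
    for y in(-59,59):
        for z in (76,92): d(*circ(18,y,z),(0,0,255))
E
cat > ov.py <<'E'
from h import *
import sys
def ov(tag,s,c,imgs,ctr,**k):
    f=held_pts(s,**k); t=[]
    for n in ['scene','side']:
        u=proj(cam(n),ctr)[0]; a,o=crop(imgs[n],u,80,60,5); drawh(a,cam(n),f,5,o); t.append(a)
    cv2.imwrite(f'pics/{tag}_ss.png',np.hstack(t)); w=imgs['wrist'].copy(); drawh(w,c,f); cv2.imwrite(f'pics/{tag}_w.png',w)
E
python3 - <<'E'
from ov import *
import pickle
s=status.read_state(); c=cam('wrist')
imgs={n:eyes.grab_frame(n) for n in ['wrist','scene','side']}
pickle.dump((s,c,imgs),open('g5.pkl','wb'))
ov('g5',s,c,imgs,(500,-213,140))
E
```

```text
(no output)
```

View pics/g5_ss.png

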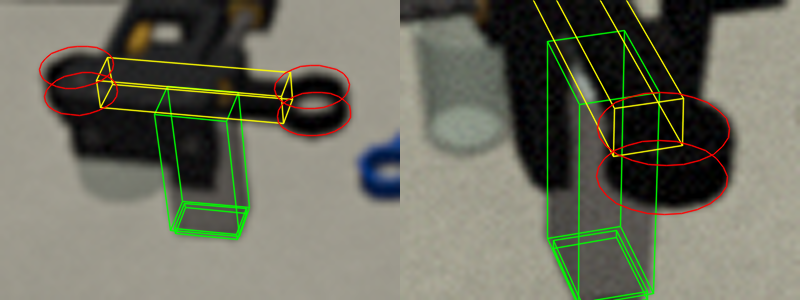

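View pics/g5_w.png

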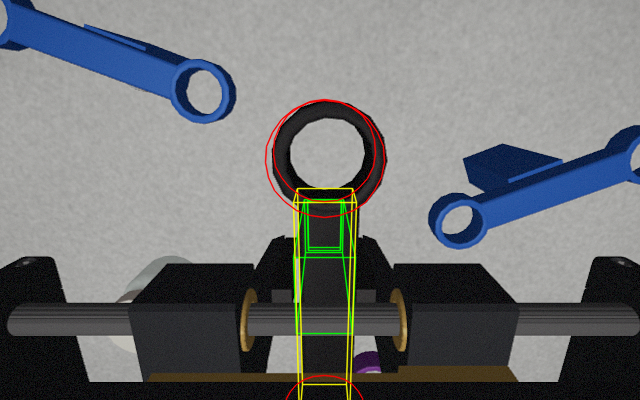

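```bash
cat > fit.py <<'E'
from h import *
from scipy.optimize import minimize
def silf(c,f,ss=4):
    m=np.zeros((1600,2560),np.uint8)
    for p in [box(-10,10,-46,46,76,92)[0],box(-12,12,-18,18,3,76)[0]]:
        cv2.fillConvexPoly(m,cv2.convexHull(np.round((proj(c,f(p))+.5)*ss).astype(np.int32)),255)
    for y in (-59,59):
        o=[proj(c,f(circ(18,y,z)[0])) for z in (92,76)]
        cv2.fillConvexPoly(m,cv2.convexHull(np.round((np.vstack(o)+.5)*ss).astype(np.int32)),255)
    return cv2.resize(m,(640,400),interpolation=cv2.INTER_AREA)/255.
def fitw(s,c,img,names,x0,rows=(85,232),cols=(240,420)):
    g=img.max(2).astype(float); d=(g<75)
    from scipy import ndimage as nd
    D=nd.binary_fill_holes(d).astype(float)
    sl=(slice(*rows),slice(*cols))
    base=dict(dx=0,dy=0,dz=0,tilt=0,yaw=0)
    def f(v):
        k=dict(base); k.update(zip(names,v)); k['tilt']=k['tilt']/57.3; k['yaw']=k['yaw']/57.3
        return np.abs(silf(c,held_pts(s,**k))-D)[sl].sum()
    sim=[x0]+[[x0[j]+(2 if j==i else 0) for j in range(len(x0))] for i in range(len(x0))]
    r=minimize(f,x0,method='Nelder-Mead',options=dict(initial_simplex=sim,xatol=.03,fatol=.5)); return r.x.round(2),round(r.fun)
E
python3 - <<'E'
from fit import *; import pickle
s,c,imgs=pickle.load(open('g5.pkl','rb'))
for names in [['dx','dy','dz'],['tilt','dy','dz'],['dy','dz','yaw'],['dx','dy','dz','tilt'],['tilt','dy','dz','yaw']]:
    print(names,fitw(s,c,imgs['wrist'],names,[0.]*len(names)))
from ov import ov
a=imgs['side']; u=proj(cam('side'),(500,-213,120))[0]
k,o=crop(a,u,100,100,6); k=cv2.convertScaleAbs(k,alpha=1.8); raw=k.copy()
drawh(k,cam('side'),held_pts(s),6,o)
cv2.imwrite('pics/g5_side.png',k)
E
```

```text
['dx', 'dy', 'dz'] (array([ 1.33, -0.24, -3.37]), 140)
['tilt', 'dy', 'dz'] (array([ 2.55, -0.28, -3.16]), 140)
['dy', 'dz', 'yaw'] (array([-0.24, -3.13, -1.33]), 193)
['dx', 'dy', 'dz', 'tilt'] (array([ 0.2 , -0.32, -3.36,  2.12]), 141)
['tilt', 'dy', 'dz', 'yaw'] (array([ 3.27, -0.32, -3.35,  0.37]), 167)
```

View pics/g5_side.png

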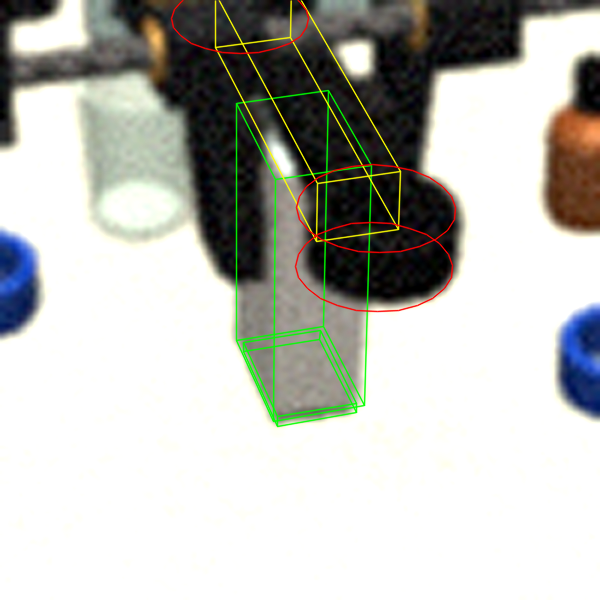

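The side view (post foot at about (315,415) in the crop) and the wrist fit agree on about 2° of tilt, head towards +x, foot about −2 mm. That fits the bore's clearance if I lead with the foot. Carrying it to just short of the stand, with the yaw turned to match, to measure the tube.

>>> {"method": "arm_command", "body": {
  "series": [
    [0, 0, -0.3, 0.6],
    [0, 0, -0.3, 0.55],
    [0.5, 0.05, 0, 0],
    [0.9, 0.1, 0, 0],
    [0.9, 0.1, 0, 0],
    [0.9, 0.1, 0, 0],
    [0.9, 0.1, 0, 0],
    [0.9, 0.1, 0, 0],
    [0.9, 0.1, 0, 0],
    [0.9, 0.1, 0, 0]
  ]
}}

```text
time_s: 8.85
tool_pos: [527.0, -42.2, 149.7]
tool_rot: [-0.001, 0.724, 0.69, -0.0]
wrist_force: [-0.1, -0.2, -2.6]
width: 24.2
```

>>> {"method": "arm_command", "body": {
  "series": [
    [0.9, 0.1, 0, 0],
    [0.9, 0.1, 0, 0],
    [0.9, 0.1, 0, 0],
    [0.9, 0.1, 0, 0],
    [0.9, 0.1, 0, 0],
    [0.7, 0, 0, 0],
    [0, 0, 0, 0],
    [0, 0, 0, 0]
  ]
}}

```text
time_s: 9.85
tool_pos: [546.1, 83.8, 150.0]
tool_rot: [0.0, 0.725, 0.688, -0.001]
wrist_force: [0.2, -0.6, -2.9]
width: 24.0
```

```bash
python3 - <<'E'
from ov import *
import pickle
s=status.read_state(); c=cam('wrist'); print(s['time_s'],s['tool_pos'],s['tool_rot'],s['width'],s['wrist_force'])
imgs={n:eyes.grab_frame(n) for n in ['wrist','scene','side']}
pickle.dump((s,c,imgs),open('g6.pkl','wb'))
for n in ['wrist','scene']:
    for l in ['stand_mouth','stand_window']:
        print(n,l,[( [round(float(v),1) for v in d['centre']],round(d['confidence'],2)) for d in eyes.tip_of(n,l)])
w=imgs['wrist'].copy(); cv2.imwrite('pics/g6w.png',w); stand(w,c,(544,195),-3/57.3); drawh(w,c,held_pts(s)); cv2.imwrite('pics/g6wo.png',w)
E
```

```text
9.85 [546.13119589  83.81461316 150.04487928] [ 1.98966101e-04  7.25331605e-01  6.88399300e-01 -6.52513876e-04] 23.968960855738562 [ 0.19176727 -0.55651063 -2.88782692]
wrist stand_mouth [([547.1, 193.8, 69.4], 0.72)]
wrist stand_window [([564.1, 192.9, 50.8], 0.81), ([547.2, 80.6, 201.4], 0.28)]
scene stand_mouth [([543.0, 199.3, 71.2], 0.64)]
scene stand_window [([556.7, 194.4, 51.0], 0.67)]
```

View pics/g6wo.png

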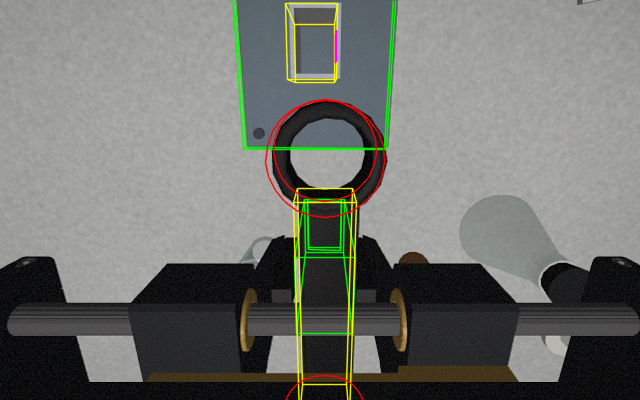

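View pics/g6w.png

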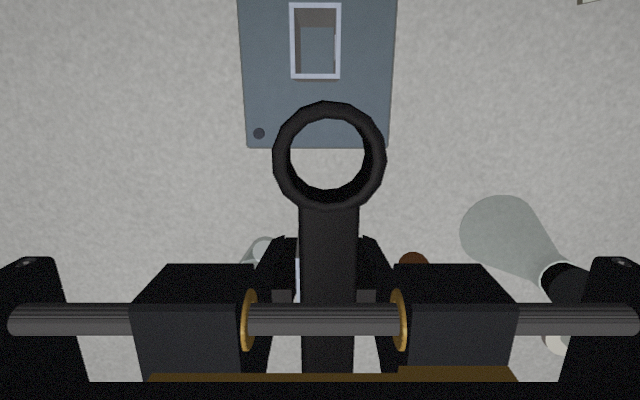

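```bash
python3 - <<'E'
from fit import *; import pickle
s,c,imgs=pickle.load(open('g6.pkl','rb'))
img=imgs['wrist']
cv2.imwrite('pics/rim.png',cv2.resize(img[0:150,230:400],None,fx=4.5,fy=4,interpolation=cv2.INTER_CUBIC))
g=img.min(2).astype(float)
m=(g[:90,270:360]>135); print(m.sum())
M=np.zeros((400,640)); M[:90,270:360]=m
def rim(v,ss=8):
    q=np.zeros((100*ss,100*ss),np.uint8); R=Rz(v[2]/57.3)
    for (a,b),col in (((16.5,22.5),255),((13.5,19.5),0)):
        p=(R@np.array([[-a,-b,0],[a,-b,0],[a,b,0],[-a,b,0]]).T).T+[v[0],v[1],70]
        cv2.fillPoly(q,[np.round((proj(c,p)-[270,0]+.5)*ss).astype(np.int32)],col)
    return cv2.resize(q,(100,100),interpolation=cv2.INTER_AREA)/255.
G=np.clip((g[:100,270:370]-110)/60,0,1)
f=lambda v: np.abs(rim(v)-G)[:92].sum()
best=min((minimize(f,[x,y,yw],method='Nelder-Mead',options=dict(initial_simplex=[[x,y,yw],[x+3,y,yw],[x,y+3,yw],[x,y,yw+3]])) for x in (544,547) for y in (194,197) for yw in (-4,-1)),key=lambda r:r.fun)
print(best.x,best.fun,G.sum())
a=s['tool_rot'];print('tool yaw',np.degrees(np.arctan2(-(2*a[1]**2-1),2*a[1]*a[2])))
print(fitw(s,c,img,['dx','dy','dz'],[1.,0,-3],rows=(150,232)))
E
```

```text
1103
[545.74912548 195.88036257  -3.14361953] 206.7892156862745 934.5166666666667
tool yaw -2.9928824432930594
(array([ 1.25, -0.5 , -3.18]), 69)
```

View pics/rim.png

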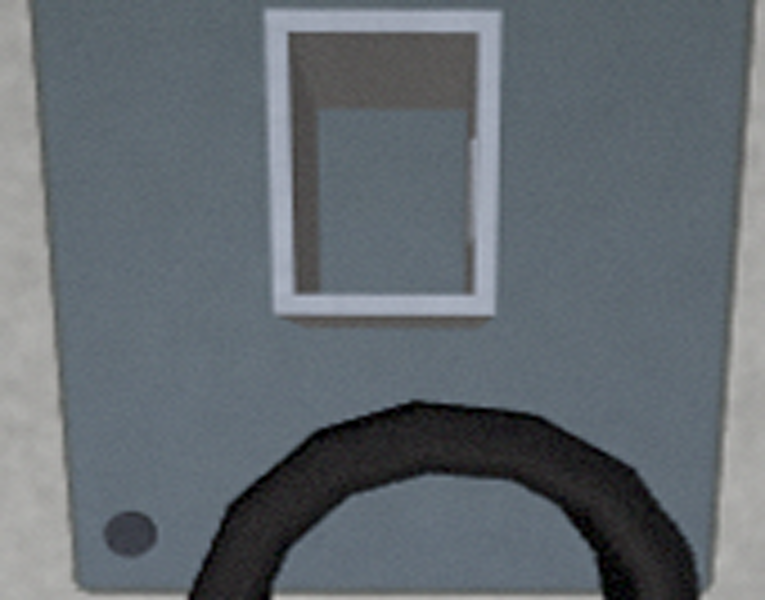

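>>> {"method": "arm_command", "body": {
  "series": [
    [0.9, -0.05, 0, 0],
    [0.9, -0.05, 0, 0],
    [0.9, -0.05, 0, 0],
    [0.9, -0.05, 0, 0],
    [0.89, -0.04, 0, 0],
    [0, 0, 0.6, 0],
    [0, 0, 0.68, 0],
    [0, 0, 0, 0],
    [0, 0, 0, 0]
  ]
}}

```text
time_s: 11.32
tool_pos: [546.4, 196.2, 117.9]
tool_rot: [0.0, 0.726, 0.688, -0.0]
wrist_force: [0.5, 0.1, -3.2]
width: 24.5
```

```bash
python3 - <<'E'
from ov import *
import pickle
s=status.read_state(); c=cam('wrist'); print(s['time_s'],s['tool_pos'],s['tool_rot'],s['width'],s['wrist_force'])
imgs={n:eyes.grab_frame(n) for n in ['wrist','scene','side']}
pickle.dump((s,c,imgs),open('g7.pkl','wb'))
t=[];t2=[]
for n,z in [('scene',75),('side',75)]:
    u=proj(cam(n),(545,196,z))[0]; a,o=crop(imgs[n],u,56,80,7); a=cv2.convertScaleAbs(a,alpha=1.6); t.append(a.copy())
    drawh(a,cam(n),held_pts(s),7,o); stand(a,cam(n),(545.7,195.9),-3.1/57.3,7,o); t2.append(a)
cv2.imwrite('pics/g7.png',np.hstack(t)); cv2.imwrite('pics/g7o.png',np.hstack(t2)); cv2.imwrite('pics/g7w.png',imgs['wrist'])
E
```

```text
11.325 [546.40830591 196.2197174  117.93723461] [ 1.30858460e-04  7.25586499e-01  6.88130839e-01 -4.04599781e-04] 24.52290991058098 [ 0.51206208  0.07956949 -3.18443126]
```

View pics/g7.png

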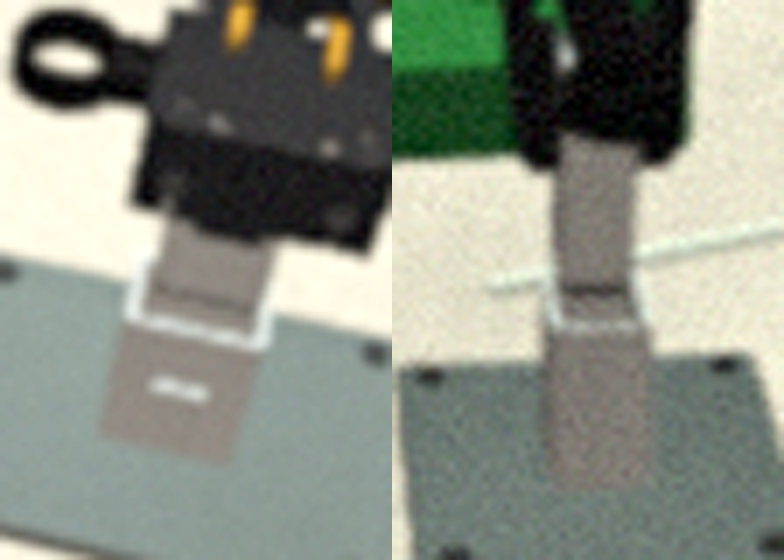

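View pics/g7o.png

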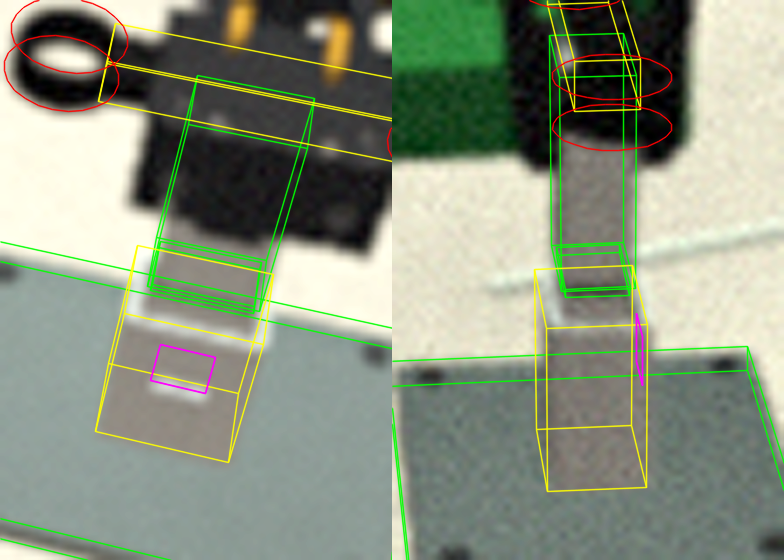

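View pics/g7w.png

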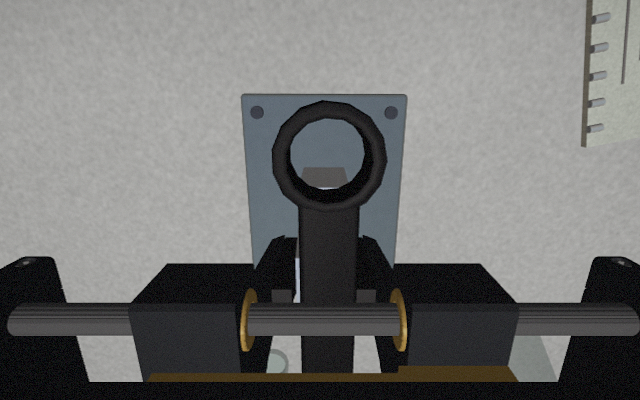

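The foot looks centred over the mouth in both fixed views: side foot about x=596 against rim 599, scene foot centre (202,298) inside the rim. It is within about 1 mm once perspective is allowed for. Lowering gently.

>>> {"method": "arm_command", "body": {
  "series": [
    [0, 0, 0.2, 0],
    [0, 0, 0.2, 0],
    [0, 0, 0.2, 0],
    [0, 0, 0, 0],
    [0, 0, 0, 0]
  ]
}}

```text
time_s: 12.1
tool_pos: [546.7, 197.2, 103.1]
tool_rot: [0.0, 0.725, 0.689, 0.0]
wrist_force: [1.8, 0.0, -3.8]
width: 23.9
```

```bash
cat > look.py <<'E'
from ov import *
import sys
tag=sys.argv[1]
s=status.read_state(); print(s['time_s'],s['tool_pos'],s['width'],s['wrist_force'],s['moment'])
t=[]
for n,z in [('scene',75),('side',75)]:
    im=eyes.grab_frame(n); u=proj(cam(n),(545,196,z))[0]; a,o=crop(im,u,56,80,7); t.append(cv2.convertScaleAbs(a,alpha=1.6))
cv2.imwrite(f'pics/{tag}.png',np.hstack(t))
E
python3 look.py g8
```

```text
12.1 [546.74278627 197.22729089 103.07487375] 23.90825951503579 [ 1.76000814  0.0074992  -3.80613481] [-0.09089778 -0.45442175  0.02532056]
```

View pics/g8.png

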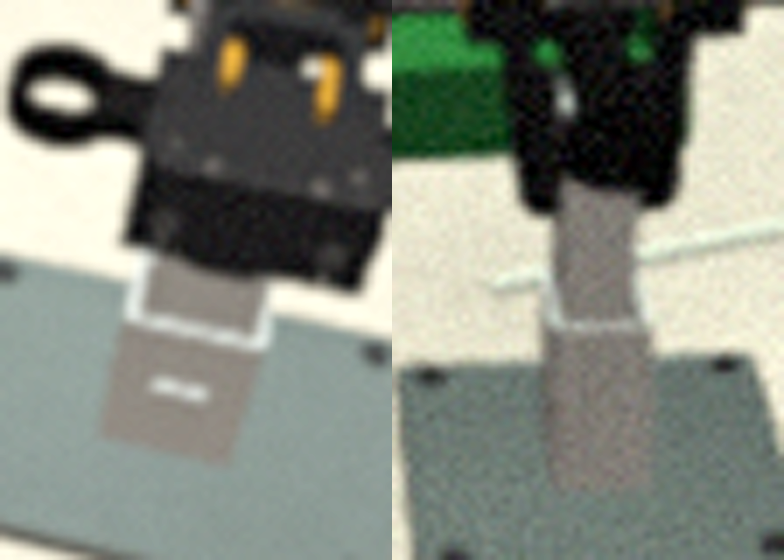

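The foot is inside the mouth (about 7 mm deep), with a light +1.8 N x force. I'll nudge slightly in +x and continue.

>>> {"method": "arm_command", "body": {
  "series": [
    [0, 0.03, 0, 0],
    [0, 0, 0.2, 0],
    [0, 0, 0.2, 0],
    [0, 0, 0.2, 0],
    [0, 0, 0, 0]
  ]
}}

```text
time_s: 12.82
tool_pos: [546.9, 197.3, 87.7]
tool_rot: [-0.0, 0.725, 0.689, -0.0]
wrist_force: [0.4, -0.1, -2.9]
width: 24.4
```

>>> {"method": "arm_command", "body": {
  "series": [
    [0, 0, 0.2, 0],
    [0, 0, 0.2, 0],
    [0, 0, 0.1, 0],
    [0, 0, 0, 0],
    [0, 0, 0, 0]
  ]
}}

```text
time_s: 13.45
tool_pos: [546.9, 197.2, 75.7]
tool_rot: [-0.0, 0.725, 0.689, -0.0]
wrist_force: [0.5, -0.3, -3.8]
width: 23.9
```

```bash
python3 look.py g9
```

```text
13.45 [546.9180909  197.24380845  75.72284589] 23.915791866670784 [ 0.5465161  -0.30235753 -3.83119126] [-0.10931753  0.02620597  0.02011332]
```

View pics/g9.png

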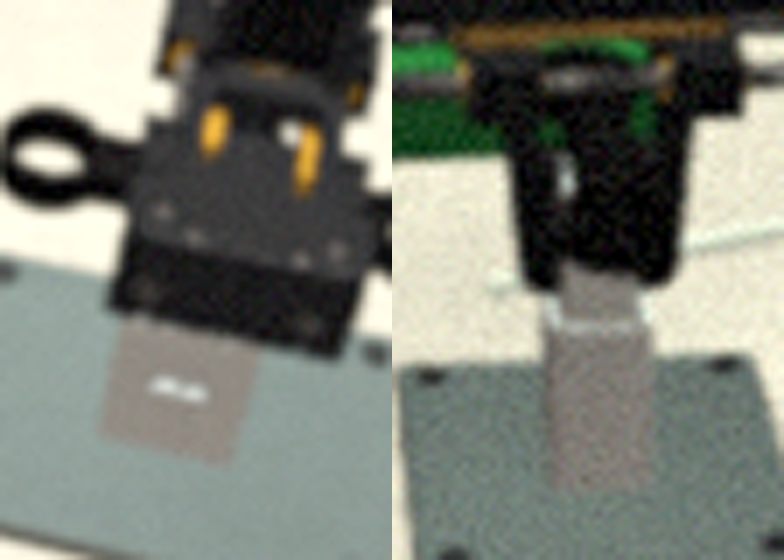

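>>> {"method": "arm_command", "body": {
  "series": [
    [0, 0, 0.1, 0],
    [0, 0, 0.06, 0],
    [0, 0, 0, 0],
    [0, 0, 0, 0]
  ]
}}

```text
time_s: 14.05
tool_pos: [546.9, 197.3, 71.7]
tool_rot: [-0.0, 0.725, 0.689, -0.0]
wrist_force: [0.7, -0.2, -2.5]
width: 24.0
```

>>> {"method": "arm_command", "body": {
  "series": [
    [0, 0, 0.04, 0],
    [0, 0, 0, 0],
    [0, 0, 0, 0]
  ]
}}

```text
time_s: 14.42
tool_pos: [547.1, 197.3, 70.7]
tool_rot: [0.0, 0.725, 0.689, 0.0]
wrist_force: [0.3, -1.0, -2.8]
width: 23.8
```

```bash
python3 look.py g10
```

```text
14.425 [547.05792622 197.28023041  70.70440244] 23.76838818633921 [ 0.26872661 -0.97702592 -2.77544629] [-0.12099915 -0.01635092  0.03061144]
```

View pics/g10.png

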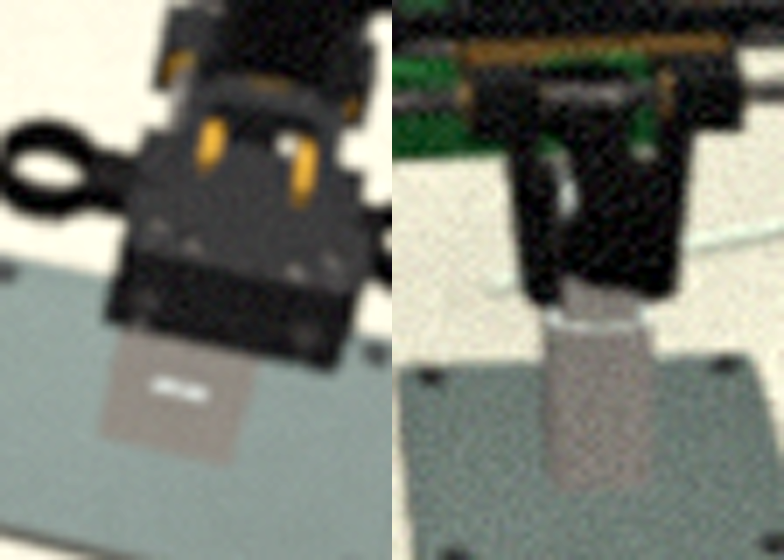

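>>> {"method": "arm_command", "body": {
  "series": [
    [0, 0, 0.04, 0],
    [0, 0, 0, 0],
    [0, 0, 0, 0]
  ]
}}

```text
time_s: 14.9
tool_pos: [547.1, 197.3, 70.5]
tool_rot: [0.0, 0.725, 0.689, 0.0]
wrist_force: [-2.2, -1.2, 5.2]
width: 23.9
```

Fingertips have reached the rim (fz went from −2.8 to +5.2 N), so the button's lower half is in the tube. Releasing.

>>> {"method": "arm_command", "body": {
  "series": [
    [0, 0, 0, 0],
    [0, 0, 0, 0],
    [0, 0, 0, 0],
    [0, 0, 0, 0]
  ],
  "hand": 110
}}

```text
time_s: 15.4
tool_pos: [546.6, 197.4, 69.4]
tool_rot: [-0.0, 0.725, 0.689, -0.0]
wrist_force: [-0.6, -0.7, -0.6]
width: 50.0
```

```bash
python3 look.py g11; python3 -c "
from h import *
cv2.imwrite('pics/g11w.png',eyes.grab_frame('wrist'))"
```

```text
15.4 [546.57480256 197.41295153  69.42603524] 50.021278721536845 [-0.60545228 -0.67097627 -0.55456055] [0.00159394 0.04697833 0.01757066]
```

View pics/g11.png

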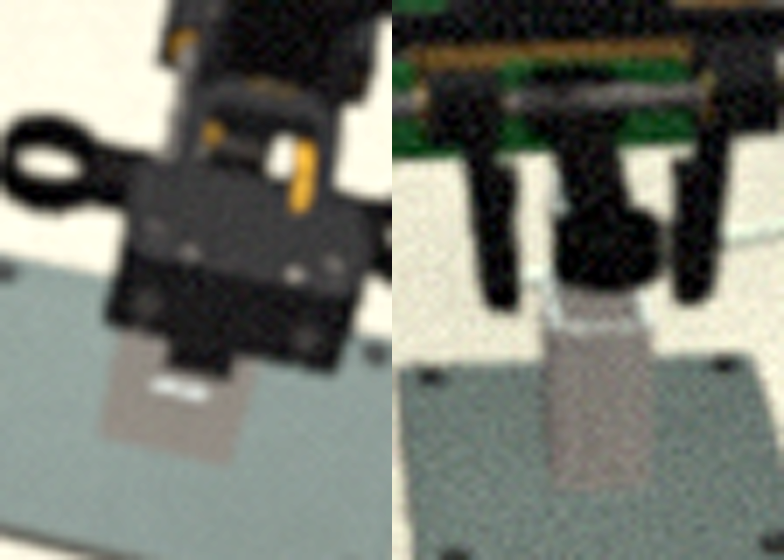

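View pics/g11w.png

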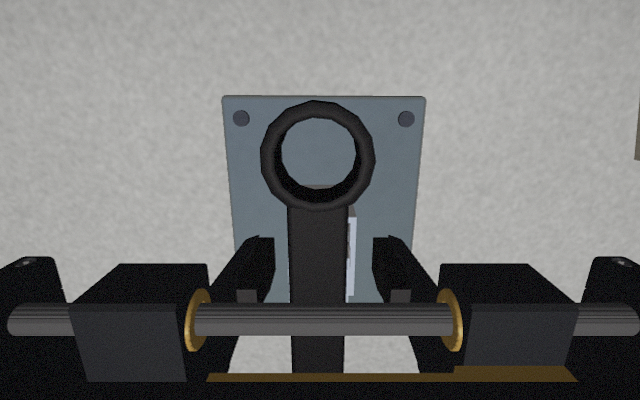

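>>> {"method": "arm_command", "body": {
  "series": [
    [0, 0, -0.3, 0],
    [0, 0, -0.6, 0],
    [0, 0, -0.8, 0],
    [0, 0, -0.9, 0],
    [0, 0, -0.6, 0],
    [0, 0, 0, 0]
  ]
}}

```text
time_s: 16.3
tool_pos: [547.9, 197.6, 151.3]
tool_rot: [0.001, 0.725, 0.689, 0.001]
wrist_force: [0.3, -0.0, -0.1]
width: 50.3
```

```bash
python3 look.py g12; python3 -c "
from h import *
im=eyes.grab_frame('wrist');cv2.imwrite('pics/g12w.png',im)
import pickle; pickle.dump((cam('wrist'),status.read_state(),im),open('g12.pkl','wb'))
for n in ['scene','side','wrist']:
  for l in ['holder_top','snap_face']:
    print(n,l,[( [round(float(v),1) for v in d['centre']],round(d['confidence'],2)) for d in eyes.tip_of(n,l)])
"
```

```text
16.3 [547.92192488 197.60781746 151.27349517] 50.305944007772005 [ 0.33344738 -0.04303549 -0.09724643] [-0.01746858  0.01190651 -0.04108041]
scene holder_top [([359.8, -127.1, 91.1], 0.89), ([640.0, -179.3, 93.3], 0.83), ([543.4, 193.2, 119.3], 0.78)]
scene snap_face []
side holder_top [([361.4, -125.5, 91.1], 0.93), ([546.5, 197.3, 122.3], 0.8), ([641.1, -172.4, 89.5], 0.57), ([601.0, -377.4, 91.3], 0.57)]
side snap_face [([361.8, -146.8, 40.6], 0.62), ([646.2, -193.1, 39.3], 0.56), ([587.6, -395.1, 43.7], 0.42)]
wrist holder_top [([543.4, 197.3, 117.8], 0.56)]
wrist snap_face [([561.8, 199.5, 69.0], 0.37)]
```

View pics/g12.png

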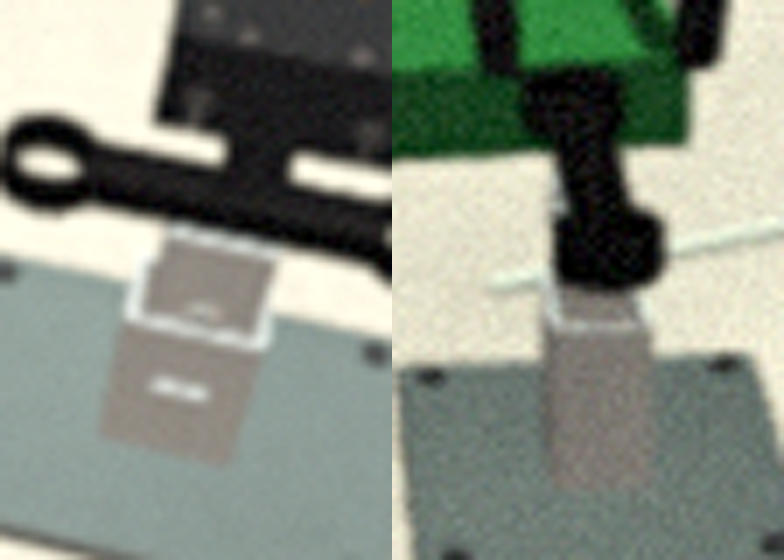

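View pics/g12w.png

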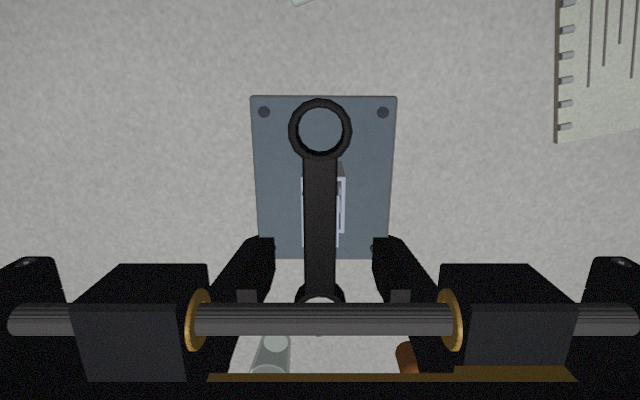

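Scene crop: the upper half of the button is at about (205,308), inside and just above the rim. The wall is holding it in and the holder is upright. Now I'll shut the fingers and push on the head's top.

>>> {"method": "arm_command", "body": {
  "series": [
    [0, -0.08, 0, 0],
    [0, 0, 0, 0],
    [0, 0, 0, 0],
    [0, 0, 0.3, 0],
    [0, 0, 0.3, 0],
    [0, 0, 0.3, 0],
    [0, 0, 0.1, 0],
    [0, 0, 0, 0]
  ],
  "hand": 255,
  "grip_force": 20
}}

```text
time_s: 17.75
tool_pos: [545.0, 197.3, 124.4]
tool_rot: [-0.0, 0.725, 0.689, -0.0]
wrist_force: [-0.8, 0.4, 0.3]
width: 0.5
```

```bash
python3 look.py g13
```

```text
17.75 [544.96320021 197.33202747 124.44027086] 0.5314509023533651 [-0.77415636  0.38426963  0.30322147] [-0.00444145  0.01535129 -0.03280553]
```

View pics/g13.png

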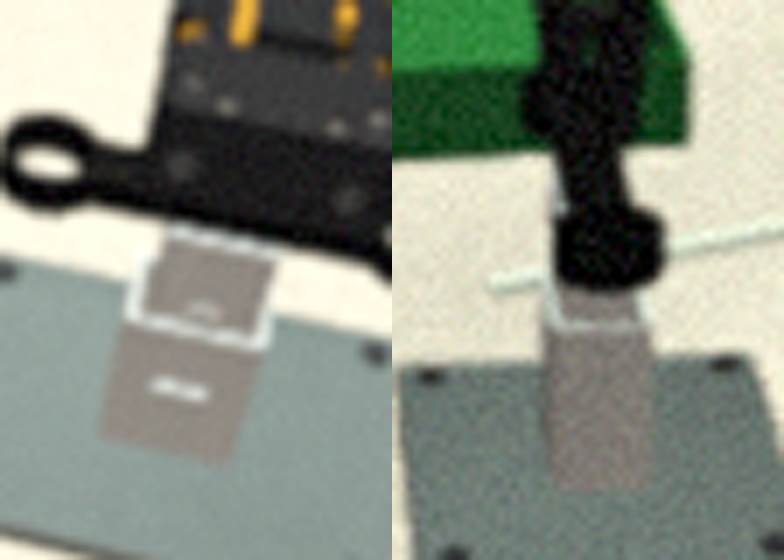

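>>> {"method": "arm_command", "body": {
  "series": [
    [0, 0, 0.1, 0],
    [0, 0, 0.1, 0],
    [0, 0, 0.06, 0],
    [0, 0, 0, 0]
  ]
}}

```text
time_s: 18.35
tool_pos: [545.0, 197.4, 118.1]
tool_rot: [-0.0, 0.725, 0.689, -0.0]
wrist_force: [0.4, 0.4, -0.4]
width: 0.2
```

>>> {"method": "arm_command", "body": {
  "series": [
    [0, 0, 0.06, 0],
    [0, 0, 0.06, 0],
    [0, 0, 0, 0]
  ]
}}

```text
time_s: 18.73
tool_pos: [544.9, 197.4, 115.0]
tool_rot: [-0.0, 0.725, 0.689, -0.0]
wrist_force: [-0.5, -0.5, -0.9]
width: 0.2
```

```bash
python3 look.py g14
```

```text
18.725 [544.87513936 197.35605501 115.04041104] 0.2030226620974149 [-0.45800921 -0.47071141 -0.8711228 ] [-0.00025732 -0.00919212 -0.00735182]
```

View pics/g14.png

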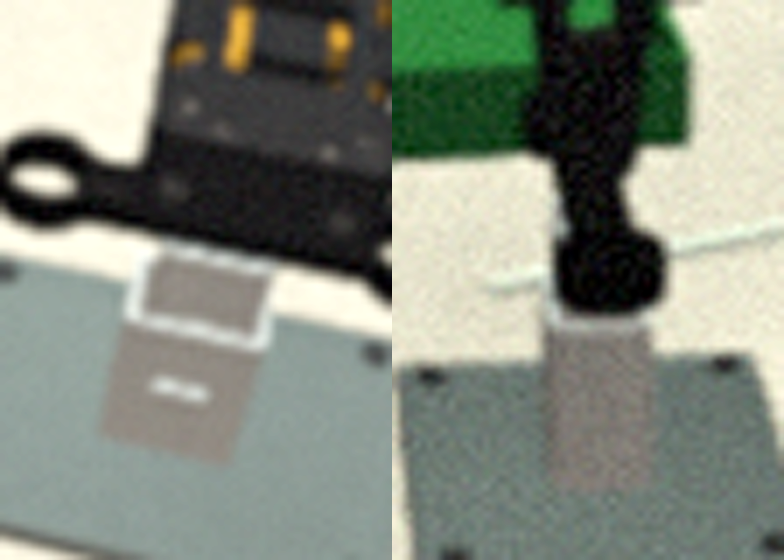

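The head moved down (ring from y=160 to 178) and the button is now wholly inside the tube. Pushing on.

>>> {"method": "arm_command", "body": {
  "series": [
    [0, 0, 0.1, 0],
    [0, 0, 0.1, 0],
    [0, 0, 0.1, 0],
    [0, 0, 0.06, 0],
    [0, 0, 0, 0]
  ]
}}

```text
time_s: 19.45
tool_pos: [544.9, 197.4, 106.0]
tool_rot: [-0.0, 0.725, 0.689, -0.0]
wrist_force: [-0.2, -0.1, -0.3]
width: 0.3
```

>>> {"method": "arm_command", "body": {
  "series": [
    [0, 0, 0.06, 0],
    [0, 0, 0.04, 0],
    [0, 0, 0.04, 0],
    [0, 0, 0, 0]
  ]
}}

```text
time_s: 19.95
tool_pos: [545.0, 197.5, 102.7]
tool_rot: [0.0, 0.725, 0.689, 0.0]
wrist_force: [0.1, 0.5, -0.4]
width: 0.3
```

```bash
python3 look.py g15
```

```text
19.95 [545.04882727 197.4510085  102.73210446] 0.3146973437940702 [ 0.07922479  0.54236758 -0.40233175] [-0.00257037 -0.01384799  0.02044259]
```

View pics/g15.png

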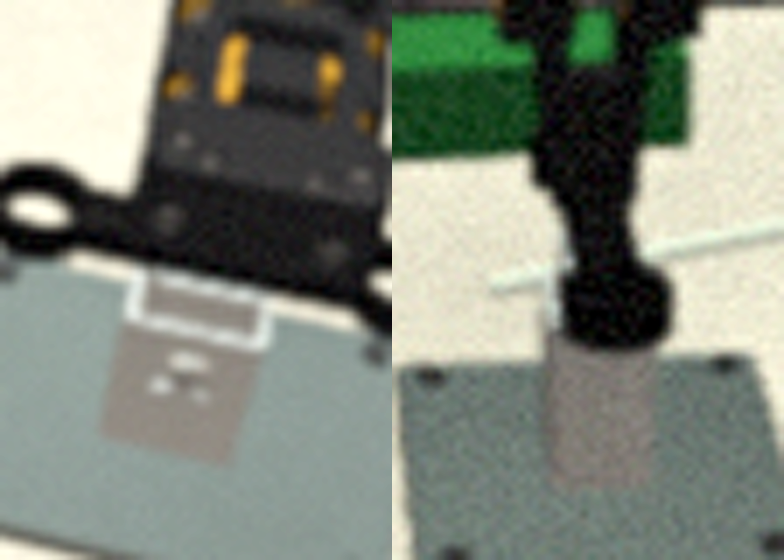

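The button shows in the window (highlight at (185,360)). I'll press a little more until the floor is felt.

>>> {"method": "arm_command", "body": {
  "series": [
    [0, 0, 0.04, 0],
    [0, 0, 0, 0],
    [0, 0, 0, 0]
  ]
}}

```text
time_s: 20.42
tool_pos: [545.8, 197.4, 102.5]
tool_rot: [0.0, 0.725, 0.689, 0.001]
wrist_force: [-0.3, -1.0, 5.3]
width: 0.2
```

It's on the floor (5 N). Retreating.

>>> {"method": "arm_command", "body": {
  "series": [
    [0, 0, -0.2, 0],
    [0, 0, -0.6, 0],
    [0, 0, -1, 0],
    [0, 0, -1, 0],
    [0, 0, -1, 0],
    [-0.5, -0.5, -0.5, 0],
    [-1, -1, 0, 0],
    [-1, -1, 0, 0],
    [-1, -1, 0, 0],
    [0, 0, 0, 0]
  ]
}}

```text
time_s: 21.68
tool_pos: [449.5, 111.3, 209.3]
tool_rot: [-0.0, 0.726, 0.688, -0.002]
wrist_force: [0.6, -0.2, 0.5]
width: 0.2
```

```bash
python3 look.py g16; python3 -c "
from h import *
for n in ['scene','side']:
  cv2.imwrite(f'pics/fin_{n}.png',eyes.grab_frame(n))
  for l in ['holder_center','holder_top','snap_face','beaker','dropper','flask']:
    print(n,l,[( [round(float(v),1) for v in d['centre']],round(d['confidence'],2)) for d in eyes.tip_of(n,l)])
"
```

```text
21.675 [449.5438906  111.26249554 209.30739798] 0.16009780350269281 [ 0.60988887 -0.15908622  0.48054335] [-0.00489654 -0.01467914  0.00226187]
scene holder_center [([361.7, -126.6, 51.5], 0.95), ([600.1, -378.1, 48.5], 0.86), ([641.3, -180.4, 42.5], 0.83), ([543.4, 198.8, 54.9], 0.6)]
scene holder_top [([599.0, -379.2, 87.8], 0.92), ([542.5, 193.2, 100.8], 0.88), ([365.9, -129.8, 91.8], 0.81), ([639.0, -180.7, 94.8], 0.77)]
scene snap_face [([562.4, 195.4, 46.1], 0.47)]
scene beaker [([484.7, 10.4, -0.2], 0.8)]
scene dropper [([636.2, -13.7, -0.1], 0.73)]
scene flask []
side holder_center [([639.2, -177.5, 45.3], 0.91), ([601.9, -379.4, 46.4], 0.89), ([551.3, 197.0, 56.7], 0.72), ([359.5, -128.5, 43.1], 0.55)]
side holder_top [([600.0, -379.9, 89.2], 0.96), ([549.8, 194.8, 103.6], 0.87), ([362.7, -125.0, 93.1], 0.65), ([638.6, -172.0, 91.4], 0.61)]
side snap_face [([360.3, -147.2, 40.0], 0.64), ([585.0, -400.1, 42.1], 0.44), ([645.0, -195.5, 38.2], 0.43)]
side beaker [([481.3, 11.5, -2.7], 0.69)]
side dropper [([634.8, -13.7, 0.5], 0.75)]
side flask [([718.7, 27.2, -0.0], 0.59)]
```

View pics/g16.png

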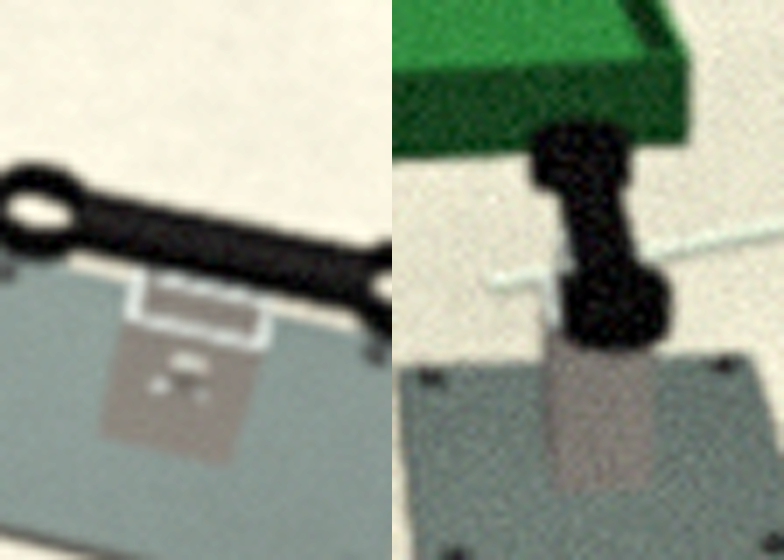

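View pics/fin_scene.png

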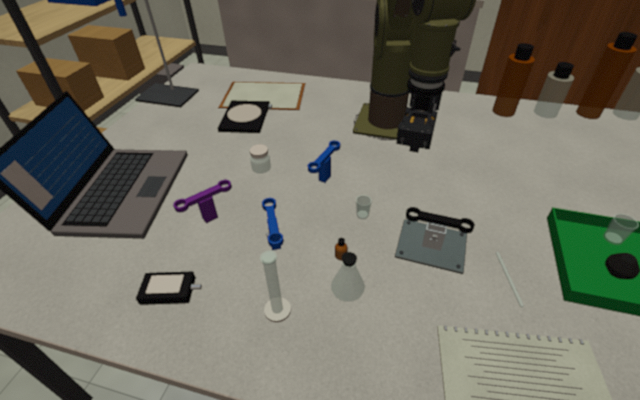

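```bash
python3 - <<'E'
from h import *
b=np.mean([eyes.grab_frame('side').astype(float) for _ in range(8)],0); sc=np.mean([eyes.grab_frame('scene').astype(float) for _ in range(8)],0)
t=[]
for n,im in (('scene',sc),('side',b)):
    u=proj(cam(n),(550,196,55))[0]; a,o=crop(np.clip(im*1.6,0,255).astype(np.uint8),u,36,44,11); t.append(a)
    a=a.copy(); holder(a,cam(n),(545.7,196.5),-3.1/57.3,11,o,z0=10); t.append(a)
cv2.imwrite('pics/g17.png',cv2.resize(np.hstack([t[0],t[2]]),None,fx=1,fy=1)); cv2.imwrite('pics/g17o.png',np.hstack([t[1],t[3]]))
E
```

```text
(no output)
```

View pics/g17.png

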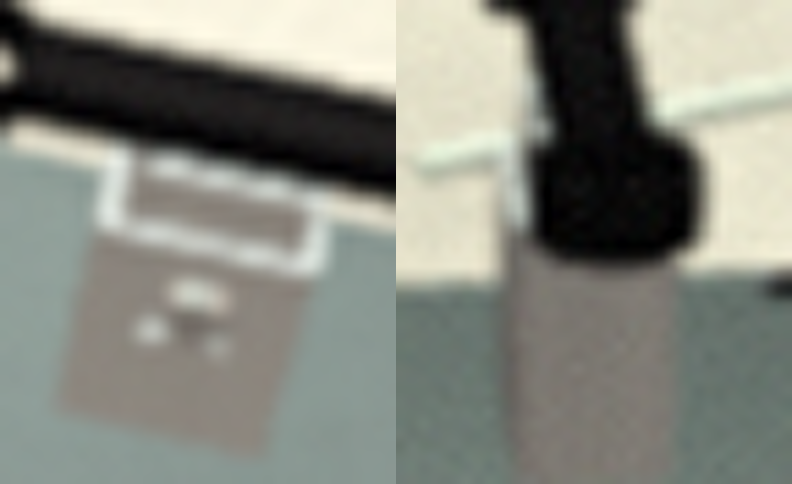

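View pics/g17o.png

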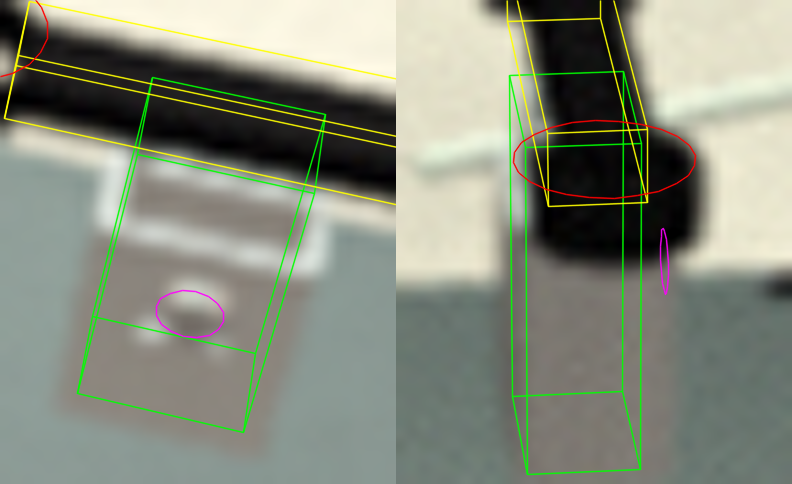

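The button fills the window and hides the middle of the sill's highlight, so it protrudes through. The head height and axis match the fully home model to within the camera calibration. Handing in.

```bash
python3 -c "
from bench import job,status
s=status.read_state();print(s['time_s'],s['wrist_force']);print(job.job_done())"
```

```text
23.275 [-1.48340469 -0.79774986 -0.39247303]
the job is handed in; nothing more can be done
None
```

The electrode holder is standing in the stand's tube, pushed fully home, with its spring button out through the window. I handed the job in at about 23 s of the 67 s allowed; no verdict is reported.

I pinched the holder with its button flush (24.0 mm between the fingers) and lowered the post into the tube until the fingertips met the rim. After letting go, I shut the fingers and pushed the head down until the floor pushed back with about 5 N. Then I pulled the arm clear.

**Last checks:**
- **Holder:** the head's top sits 101–104 mm above the table (102 mm expected when fully home), and the post looks upright.
- **Button:** it shows in the window and hides part of the window's lower edge, so it is through. I judged this from the pictures, because the button's travel cannot be read directly.
- **Bystanders:** the beaker and amber bottle measured within 5 mm of where they started. The flask was within about 4 mm in the side view.

**What missed or disagreed:**
- **Holder position:** the two fixed cameras put the seated holder's centre 8 mm apart in x (543 and 551 mm). The tube's axis measured 545.7 mm.
- **Missed detections:** the scene camera's detector missed the flask at the end, though it shows standing in that picture. The side camera's detector did not find the button in the stand.
- **Tilt in the hand:** the holder hung about 2° off vertical while held, but still slid in without jamming.

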